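# Close the storage jars with the lids that fit

### The job

The four white storage jars are washed and dry and can be closed again: take the four dark wooden lids and put each on the jar it fits, so that its plug sits in the mouth and its rim lies flat on the jar's rim all round. Leave the jars standing where they are (a nudge of a centimetre or two does not matter), and do not shift or knock over the kitchen timer and the small cup.

Things in the scene. Friction and masses are not known exactly. Their poses are not given: they have to be found in the camera images.
- jar_small: The smallest of four open, empty, round white ceramic storage jars: outer diameter 56 mm, height 54 mm, wall 5 mm, mouth 46 mm across and unobstructed to the floor of the jar. Stands loose and upright on the worktop. Origin: centre of its underside, z up; the rim is 54 mm above it.
- jar_medium: The second smallest of four open, empty, round white ceramic storage jars: outer diameter 68 mm, height 62 mm, wall 5 mm, mouth 58 mm across and unobstructed to the floor of the jar. Stands loose and upright on the worktop. Origin: centre of its underside, z up; the rim is 62 mm above it.
- jar_large: The second largest of four open, empty, round white ceramic storage jars: outer diameter 80 mm, height 70 mm, wall 5 mm, mouth 70 mm across and unobstructed to the floor of the jar. Stands loose and upright on the worktop. Origin: centre of its underside, z up; the rim is 70 mm above it.
- jar_largest: The largest of four open, empty, round white ceramic storage jars: outer diameter 92 mm, height 78 mm, wall 5 mm, mouth 82 mm across and unobstructed to the floor of the jar. Stands loose and upright on the worktop. Origin: centre of its underside, z up; the rim is 78 mm above it.
- lid_small: The smallest of four round dark wooden lids, lying knob up. Heights over the origin: plug 0-14 mm, 41 mm across, lowest 6 mm tapered to 30 mm; rim disc 14-22 mm, 58 mm across; cylindrical knob 22-46 mm, 26 mm across. Origin: centre of the plug's underside, z up. Fits the 56 mm jar; seated, its rim disc lies on the jar's rim and its origin is 40 mm above the jar's origin.
- lid_medium: The second smallest of four round dark wooden lids, lying knob up. Heights over the origin: plug 0-14 mm, 53 mm across, lowest 6 mm tapered to 42 mm; rim disc 14-22 mm, 70 mm across; cylindrical knob 22-46 mm, 26 mm across. Origin: centre of the plug's underside, z up. Fits the 68 mm jar; seated, its rim disc lies on the jar's rim and its origin is 48 mm above the jar's origin.
- lid_large: The second largest of four round dark wooden lids, lying knob up. Heights over the origin: plug 0-14 mm, 65 mm across, lowest 6 mm tapered to 54 mm; rim disc 14-22 mm, 82 mm across; cylindrical knob 22-46 mm, 26 mm across. Origin: centre of the plug's underside, z up. Fits the 80 mm jar; seated, its rim disc lies on the jar's rim and its origin is 56 mm above the jar's origin.
- lid_largest: The largest of four round dark wooden lids, lying knob up. Heights over the origin: plug 0-14 mm, 77 mm across, lowest 6 mm tapered to 66 mm; rim disc 14-22 mm, 94 mm across; cylindrical knob 22-46 mm, 26 mm across. Origin: centre of the plug's underside, z up. Fits the 92 mm jar; seated, its rim disc lies on the jar's rim and its origin is 64 mm above the jar's origin.
- egg_timer: Bystander: round kitchen timer, red dome on a white base, 64 mm in diameter, 46 mm high. Origin: centre of its underside, z up.
- small_cup: Bystander: small ribbed white cup with a handle, 63 x 87 mm, 52 mm high. Origin: about the centre of its underside, z up.
Mind the look-alikes: they are no part of the job. Leave any orange look-alike of the jar_medium alone. What is shaped like the lid_medium but green is not meant.

How it is judged:
By the outcome, as a careful person would: the job done as asked, in the order asked, and still so for the second after the job is handed in, with the robot touching nothing.
It also fails if it takes over 115 s, if anything falls off the work surface, if the arm or the gripper's body presses on something with over 40 N, if the wrist force passes 120 N, or if a joint passes its speed limit or range.

### The arm

A 6-joint arm with a two-finger parallel gripper is mounted at the origin on a cart in front of the work surface, level with it; the furniture and walls round the work are solid. World frame = base frame: x ahead of the robot, y to its left, z up, the work surface at z = 0. Lengths are in m, angles in rad, forces in N, time in s.
With the tool pointing down it reaches from about 0.325 to 0.875 m from the base axis. Payload 4.4 kg.
Tool frame: the origin (TCP) lies midway between the tips of the shut fingers; the grasp point (between the pads) lies manip.grasp_offset behind it (manip.grasp_offset is the distance from the TCP to the grasp point, in m); z points along the fingers, y is the line along which they close (so a half turn about z gives the same grasp; the last joint's range is limited). The gripper opens to 85 mm and grips with 20 to 120 N. Pads are 22 mm wide; open, the fingers measure 114 mm over their backs; the gripper's body (76 mm by 85 mm) begins 54 mm behind the grasp point. The pads swing forward as they close: fully open they stand 13 mm farther back than shut.
Start: joints at [1.022, 0.207, 1.542, -0, 1.393, -0.15], TCP at [0.223, 0.53, 0.231] pointing down, gripper open.
Joint ranges: [-2.73, 2.73], [-0.86, 2.22], [0.23, 2.46], [-1.11, 4.25], [0.08, 2.63], [-2.82, 2.82]. Speed limits (rad/s): [2.79, 2.79, 3.14, 3.14, 3.14, 3.14].

### API

Orientations are given as a unit quaternion [x, y, z, w].
In Python, from bench import manip gives the robot as it stands.
- The arm moves only by the tool servo_tool, never from a script. Its argument "rows" is a list that holds one entry, the list of rows, each a list of 7 numbers: the shift along the tool's x, y, z scaled (see below), then the turn, a rotation vector about the tool's x, y, z scaled (see below), then the closure, from -1 (fully open) to 1 (shut). In form: [[[x, y, z, rx, ry, rz, grip], ...]]. A call has 1 to 20 rows; each row is the pose to reach, as a shift and turn from the pose commanded when the call began, along the tool's axes at that moment, turning the shorter way round; what a row does not reach only later rows make up. The controller multiplies each number of a shift by 0.2 m and each number of a turn by 2 pi rad. A row lasts 1/8 s, in which the tool goes at most 62.5 mm and 10.7 degrees, less where a joint would pass 70% of its speed; a pose out of reach is approached as far as the arm can. A call with a number of a shift or a turn outside -1 to 1 is refused whole. A call with a gripper value outside its range is refused whole. The fingers move at their own pace and stop on an object; "squeeze" is the grip in N (left out, the last holds). Time passes only in rows, so rows that repeat a pose let the fingers close. It gives the time, the measured TCP pose, the force, the opening and the grip force at its end, in the units of the state.
- manip.get_state(): the state, without advancing time (a new reading comes with each control period).
- manip.snapshot(name): name is "side" or "top"; returns a dict with "frame" (400x640x3 uint8, red, green, blue), "z_map" (400x640 float32, m along the optical axis (not along the pixel's ray), 0 where there is no reading), "mtx" (3x3 intrinsics, pixels), "R" (3x3) and "t" (3): a world point X has camera coordinates R X + t. Camera axes: x right, y down, z forward; pixel columns grow to the right and rows downward; lengths in m; the calibration is good to about 2 mm. A picture is of the moment at which its call begins.
- manip.close_job(): hands the job in; it is judged then, once.
Trained networks look in a picture, given as the dict that the camera call returned (one of the last four; its "shot" number tells which), for a name from the list of things; names that differ only in an ending like _2 or _b are one class to them, and where a whole thing is asked for, a point or a joint stands for the part that bears it (a point fixed in the world has none). Each returns a list of dicts, best first, with "confidence" (0 to 1); they miss things now and then, are a little off and sometimes report something else, mostly with a low value. They report only what shows in the picture. A call takes as long as a camera call. They do not tell look-alikes from the thing itself.
- manip.find_in(picture, label): "at" ([x, y, z] in m, in world coordinates, good to about 4 mm: the middle of the surface that is visible of it).
The state is a dict: "time_s": time; "joints": joint angles; "dq": joint speeds; "tau": joint torques, N m; "eef_pos": TCP position; "eef_rot": TCP orientation; "contact_force": force on the tool from outside, world axes, zero at the start; "torque": the same for the moment, N m; "opening": finger opening in m; "grasp_force": force on a finger pad.
Only numpy, scipy, OpenCV 4.12 (cv2) and the standard library are available. Lean on these libraries where they do the work, as an engineer would, in place of code of your own. Each camera call takes 0.05 s, during which the arm holds its last target. There are 200 camera calls.

## Working session

There is one attempt and no reset: what is moved stays moved. The work goes in short steps, Python scripts to look and compute and a tool call to move; the robot and the scene stay as the last step left them, time stands still between calls to the robot, and variables do not carry over. Pictures are saved under pics/ and viewed, at most 14 in all, crops included, and the job is handed in when it is done.

Besides the shell and the picture viewer there is one more tool, called after ">>>" as name(argument=value, ...) on one line, values as JSON. servo_tool: Moves the arm, as the interface text tells. Shifts and turns lie within -1 to 1; 1 stands for 0.2 m of shift or 2 pi rad of turn. Its arguments: {"type":"object","properties":{"rows":{"type":"array","items":{"type":"array","items":{"type":"array","items":{"type":"number"}}}},"squeeze":{"type":"number"}},"required":["rows"]}

```bash
ls; mkdir -p pics; python3 - <<'E'
from bench import manip
import cv2,numpy as np
s=manip.get_state();print({k:np.round(v,3).tolist() for k,v in s.items()},manip.grasp_offset)
for n in("top","side"):
    p=manip.snapshot(n);cv2.imwrite(f"pics/{n}0.png",p["frame"][:,:,::-1])
    np.savez(f"{n}0.npz",**{k:p[k] for k in("frame","z_map","mtx","R","t")})
    for l in "jar_small jar_medium jar_large jar_largest lid_small lid_medium lid_large lid_largest egg_timer small_cup".split():
        print(n,l,[(np.round(d["at"],3).tolist(),round(d["confidence"],2)) for d in manip.find_in(p,l)])
E
```

```text
pics
{'time_s': 0.0, 'joints': [1.022, 0.207, 1.543, 0.0, 1.393, -0.151], 'dq': [0.001, 0.001, 0.001, -0.001, 0.003, -0.001], 'tau': [-0.001, -38.304, -29.16, -0.0, 0.01, 0.0], 'eef_pos': [0.222, 0.529, 0.23], 'eef_rot': [0.198, 0.98, -0.001, -0.0], 'contact_force': [-0.034, -0.286, 0.785], 'torque': [-0.026, -0.032, 0.005], 'grasp_force': 0.0, 'opening': 0.086} 0.0187
top jar_small [([0.43, -0.017, 0.01], 0.58)]
top jar_medium [([0.488, -0.482, 0.037], 0.97)]
top jar_large [([0.395, -0.377, 0.031], 0.96), ([0.394, 0.203, 0.022], 0.64)]
top jar_largest [([0.441, -0.268, 0.022], 0.58)]
top lid_small [([0.465, 0.108, 0.021], 0.79)]
top lid_medium [([0.466, 0.284, 0.018], 0.92), ([0.481, 0.537, 0.023], 0.88)]
top lid_large [([0.419, 0.384, 0.025], 0.66)]
top lid_largest [([0.396, 0.206, 0.024], 0.74)]
top egg_timer [([0.529, 0.03, 0.044], 0.77), ([0.396, 0.206, 0.021], 0.43)]
top small_cup [([0.542, 0.382, 0.033], 0.55)]
side jar_small [([0.407, -0.024, 0.038], 0.76)]
side jar_medium [([0.39, -0.155, 0.04], 0.94), ([0.464, -0.472, 0.039], 0.77)]
side jar_large [([0.363, -0.372, 0.048], 0.55)]
side jar_largest [([0.398, -0.266, 0.05], 0.76)]
side lid_small []
side lid_medium []
side lid_large []
side lid_largest []
side egg_timer [([0.516, 0.026, 0.038], 0.72), ([0.451, 0.099, 0.018], 0.72)]
side small_cup []
```

View pics/top0.png

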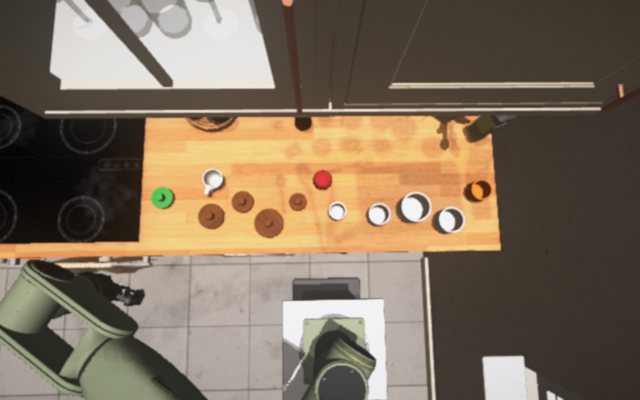

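View pics/side0.png

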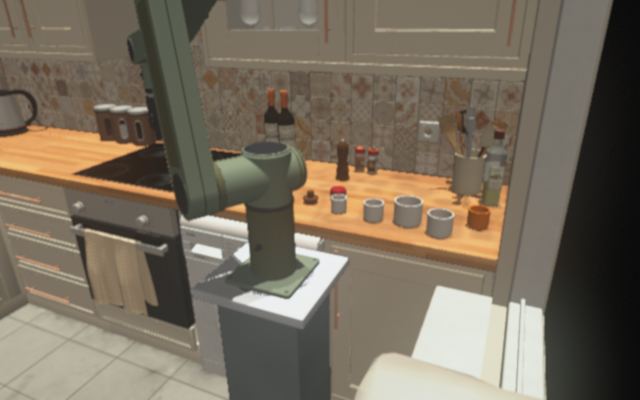

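Top view: lids are at (269,222) largest, (211,216) large, (242,202) medium and (297,201) small. The jars are at (338,211) small, (378,214) medium, (450,220) large and (415,207) largest. The green lid (162,197) and orange jar (480,190) are decoys. Next I'll fit circles to the depth data.

```bash
cat > h.py <<'E'
import numpy as np
from scipy.optimize import least_squares
from scipy.ndimage import binary_erosion
def cloud(p):
    K,R,t,z=p["mtx"],p["R"],p["t"],p["z_map"]
    v,u=np.mgrid[:400,:640]
    c=np.stack([(u-K[0,2])/K[0,0]*z,(v-K[1,2])/K[1,1]*z,z],-1)
    W=(c-t)@R; W[z==0]=np.nan
    return W
# name: outer diameter, rim height on the table
OBJ=dict(lid_small=(58,22),lid_medium=(70,22),lid_large=(82,22),lid_largest=(94,22),jar_small=(56,54),jar_medium=(68,62),jar_large=(80,70),jar_largest=(92,78),knob=(26,46))
def rend(c,d,xy):  # soft disc coverage
    return 1/(1+np.exp((np.hypot(*(xy-c).T)-d/2)/0.0012))
def locate(p,name,guess,zoff=0,win=0.03):
    """match a disc of known diameter to the height mask in the cloud"""
    W=cloud(p);d,h=OBJ[name];d/=1e3;h=h/1e3+zoff
    m=np.hypot(W[...,0]-guess[0],W[...,1]-guess[1])<d/2+0.025
    P=W[m];return P,d,h
E
python3 - <<'E'
from h import *
p=dict(np.load("top0.npz"));W=cloud(p)
print(p["mtx"].round(1).tolist(),(-p["R"].T@p["t"]).round(3),p["R"].round(2).tolist())
np.set_printoptions(linewidth=250)
for u,v in((211,216),(338,211)):
    print((W[v-14:v+14,u-13:u+13,2]*1e3).round(0))
print(W[222,269-12:269+13].round(3))
E
```

```text
[[371.0, 0.0, 324.9], [0.0, 371.0, 201.8], [0.0, 0.0, 1.0]] [0.291 0.052 1.202] [[-0.01, -1.0, 0.02], [-0.99, 0.01, -0.14], [0.14, -0.03, -0.99]]
[[-1. -4.  1. -1. -0. -5. -1.  1. -1. -2. -1. -2. -0. -1. -1. -4. -1. -6. -2. -0. -1. -4.  1. -1. -1. -4.]
 [ 2. -5. -1. -1. -0. -3. -2.  1.  4. -2. 21. 19. 22. 20. 19. 24.  1. -0.  1. -2.  2. -2.  3.  2.  3.  1.]
 [-5.  0. -1. -3.  3. -0. -2. 24. 21. 21. 20. 19. 23. 23. 22. 23. 21. 20. 22. -0. -4. -2. -3.  1.  0. -1.]
 [-6. -2. -0.  5. -3. 18. 25. 19. 20. 18. 19. 22. 15. 17. 22. 21. 25. 25. 22. 18.  4.  1.  1. -1. -1. -1.]
 [-3.  0. -2.  1. 19. 22. 20. 24. 21. 16. 23. 16. 22. 20. 23. 23. 20. 20. 18. 23. 18. 21.  2.  4. -0.  1.]
 [-3. -2. -1. 22. 24. 26. 24. 19. 22. 22. 21. 21. 18. 23. 23. 27. 20. 24. 22. 21. 21. 21. 21. -2. -2. -0.]
 [-0. -2. 17. 21. 24. 21. 20. 21. 17. 20. 24. 19. 22. 22. 22. 19. 21. 21. 26. 20. 19. 20. 23. 17. -2.  1.]
 [-0.  3. 22. 23. 21. 19. 20. 20. 20. 19. 22. 22. 21. 22. 23. 26. 22. 20. 20. 22. 21. 22. 17. 16. -1. -0.]
 [-1. 17. 26. 22. 21. 22. 21. 19. 20. 19. 19. 18. 23. 24. 20. 23. 18. 23. 20. 23. 23. 23. 18. 21. 
[... 4865 characters left out ...]
.  3.  2.  0. -0. -0.  1.  1. -1.  3.  2.  2.  2. -3. -1. -1. -2.]
 [ 1.  0. -1.  3. -1.  3.  5. -2. -1. -2. -2.  1.  4. -0. -2. -1. -0. -1.  4. -5. -2. -3. -1.  3.  1.  1.]]
[[0.398 0.239 0.02 ]
 [0.398 0.235 0.022]
 [0.398 0.232 0.023]
 [0.397 0.228 0.026]
 [0.398 0.226 0.021]
 [0.398 0.222 0.022]
 [0.396 0.216 0.046]
 [0.395 0.213 0.046]
 [0.396 0.21  0.045]
 [0.395 0.207 0.046]
 [0.395 0.203 0.047]
 [0.395 0.2   0.048]
 [0.396 0.198 0.043]
 [0.395 0.194 0.045]
 [0.395 0.191 0.044]
 [0.398 0.191 0.017]
 [0.397 0.187 0.023]
 [0.397 0.185 0.021]
 [0.397 0.181 0.022]
 [0.397 0.178 0.022]
 [0.398 0.176 0.016]
 [0.397 0.172 0.021]
 [0.397 0.169 0.02 ]
 [0.397 0.166 0.021]
 [0.397 0.163 0.019]]
```

```bash
cat > h.py <<'E'
import numpy as np
from scipy.optimize import minimize
from scipy.ndimage import binary_fill_holes
OBJ=dict(lid_small=(58,22),lid_medium=(70,22),lid_large=(82,22),lid_largest=(94,22),jar_small=(56,54),jar_medium=(68,62),jar_large=(80,70),jar_largest=(92,78))
def fit(p,name,guess,zoff=0.):
    """centre of a level rim of known size: fixed disc matched to the mask of what reaches rim height"""
    K,R,t,z=p["mtx"],p["R"],p["t"],p["z_map"]; d,h=np.array(OBJ[name])/1e3; h+=zoff
    v,u=np.mgrid[:400,:640]; ray=np.stack([(u-K[0,2])/K[0,0],(v-K[1,2])/K[1,1],np.ones_like(u)],-1)@R
    C=-R.T@t; Wz=C[2]+ray[...,2]*z
    P=C[:2]+ray[...,:2]*((h-C[2])/ray[...,2])[...,None]   # pixel rays on the rim plane
    near=np.hypot(*(P-guess[:2]).transpose(2,0,1))<d/2+.018
    m=binary_fill_holes((Wz>h-.007)&(z>0)&near)[near]; Q=P[near]
    f=lambda c:np.sum((1/(1+np.exp((np.hypot(*(Q-c).T)-d/2)/.0012))-m)**2)
    r=minimize(f,Q[m].mean(0),method="Nelder-Mead",options=dict(initial_simplex=Q[m].mean(0)+np.array([[0,0],[.004,0],[0,.004]])))
    zz=Wz[near]; return r.x,r.fun,m.sum(),np.median(zz[abs(zz-h)<.008])
E
python3 - <<'E'
from h import *
p=dict(np.load("top0.npz"))
G=dict(lid_small=(.465,.108),lid_medium=(.466,.284),lid_large=(.419,.384),lid_largest=(.396,.206),jar_small=(.43,-.02),jar_medium=(.42,-.155),jar_large=(.395,-.377),jar_largest=(.441,-.268))
for n,g in G.items():
    c,e,m,z=fit(p,n,g);c,e,m,z=fit(p,n,c);print(n,c.round(4),round(e,1),m,round(z,4))
E
```

```text
lid_small [0.4646 0.1111] 8.6 249 0.021
lid_medium [0.4663 0.2882] 9.8 370 0.0212
lid_large [0.4211 0.3863] 12.4 524 0.0213
lid_largest [0.3966 0.2036] 13.7 683 0.0214
jar_small [ 0.4299 -0.0145] 8.9 246 0.0525
jar_medium [ 0.4172 -0.144 ] 10.3 371 0.0606
jar_large [ 0.3953 -0.3651] 13.1 525 0.0677
jar_largest [ 0.4361 -0.255 ] 548.5 151 0.0764
```

>>> servo_tool(rows=[[[0,0,0,0,0,0.1865,-1],[0,0,0,0,0,0.1865,-1],[0,0,0,0,0,0.1865,-1],[0,0,0,0,0,0.1865,-1],[0,0,0,0,0,0.1865,-1],[0,0,0,0,0,0.1865,-1],[0,0,0,0,0,0.1865,-1],[0,0,0,0,0,0.1865,-1]]], squeeze=40)

```text
time_s: 2.1
eef_pos: [0.2227, 0.5301, 0.2313]
eef_rot: [0.706, 0.708, -0.0, -0.0]
contact_force: [-0.4, 0.2, 0.1]
opening: 0.0855
grasp_force: 0.0
```

```bash
sed -i 's/import binary_fill_holes/import binary_fill_holes, binary_closing/; s/m=binary_fill_holes((Wz>h-.007)&(z>0)&near)/m=binary_fill_holes(binary_closing((Wz>h-.007)\&(z>0)\&near,iterations=2))/' h.py; python3 - <<'E'
from h import *
p=dict(np.load("top0.npz"))
for n,g in dict(jar_small=(.43,-.0145),jar_large=(.395,-.365),jar_largest=(.441,-.255)).items():
    c,e,m,z=fit(p,n,g);c,e,m,z=fit(p,n,c);print(n,c.round(4),round(e,1),m,round(z,4))
E
```

```text
jar_small [ 0.4299 -0.0145] 8.9 246 0.0525
jar_large [ 0.3953 -0.3651] 13.1 525 0.0677
jar_largest [ 0.4361 -0.2549] 15.2 685 0.0764
```

>>> servo_tool(rows=[[[-0.719,0.992,0.55,0,0,0,-1],[-0.719,0.992,0.55,0,0,0,-1],[-0.719,0.992,0.55,0,0,0,-1],[-0.719,0.992,0.55,0,0,0,-1],[-0.719,0.992,0.55,0,0,0,-1],[-0.719,0.992,0.55,0,0,0,-1],[-0.719,0.992,0.55,0,0,0,-1],[-0.719,0.992,0.55,0,0,0,-1]]])

```text
time_s: 3.1
eef_pos: [0.4206, 0.388, 0.1224]
eef_rot: [0.706, 0.708, 0.001, 0.0]
contact_force: [0.1, -0.1, -0.0]
opening: 0.0856
grasp_force: 0.0
```

>>> servo_tool(rows=[[[-0.008,0,0.3,0,0,0,-1],[-0.008,0,0.487,0,0,0,-1],[-0.008,0,0.487,0,0,0,-1],[-0.008,0,0.487,0,0,0,1],[-0.008,0,0.487,0,0,0,1],[-0.008,0,0.487,0,0,0,1],[-0.008,0,0.487,0,0,0,1],[-0.008,0,0.487,0,0,0,1],[-0.008,0,0.487,0,0,0,1],[-0.008,0,0.487,0,0,0,1],[-0.008,0,0.487,0,0,0,1]]])

```text
time_s: 4.47
eef_pos: [0.4225, 0.3858, 0.0257]
eef_rot: [0.707, 0.707, 0.001, 0.0]
contact_force: [-1.1, -0.3, 6.1]
opening: 0.0242
grasp_force: 39.7
```

>>> servo_tool(rows=[[[0,0,-0.3,0,0,0,1],[0,0,-0.6,0,0,0,1],[0,0,-0.75,0,0,0,1],[-0.3,0,-0.75,0,0,0,1],[-0.6,0,-0.75,0,0,0,1],[-0.9,0,-0.75,0,0,0,1],[-1,0,-0.75,0,0,0,1]]])

```text
time_s: 5.35
eef_pos: [0.4208, 0.1821, 0.1737]
eef_rot: [0.708, 0.706, -0.001, 0.0]
contact_force: [0.2, 0.5, -0.6]
opening: 0.0244
grasp_force: 39.8
```

>>> servo_tool(rows=[[[-0.3,0,0,0,0,0,1],[-0.6,0,0,0,0,0,1],[-0.9,0,0,0,0,0,1],[-1,0,0,0,0,0,1]]])

```text
time_s: 5.85
eef_pos: [0.4215, -0.018, 0.1741]
eef_rot: [0.708, 0.706, -0.0, 0.0]
contact_force: [-0.8, 0.3, -0.2]
opening: 0.0243
grasp_force: 39.8
```

>>> servo_tool(rows=[[[-0.3,0,0,0,0,0,1],[-0.6,0,0,0,0,0,1],[-0.9,0,0,0,0,0,1],[-1,0,0,0,0,0,1]]])

```text
time_s: 6.35
eef_pos: [0.4217, -0.2183, 0.1742]
eef_rot: [0.708, 0.706, -0.0, 0.001]
contact_force: [-0.2, -0.1, -0.7]
opening: 0.0245
grasp_force: 39.8
```

>>> servo_tool(rows=[[[-0.3,-0.05,0,0,0,0,1],[-0.6,-0.1,0,0,0,0,1],[-0.737,-0.132,0,0,0,0,1],[-0.737,-0.132,0,0,0,0,1],[-0.737,-0.132,0,0,0,0,1]]])

```text
time_s: 6.98
eef_pos: [0.3958, -0.361, 0.1734]
eef_rot: [0.706, 0.708, 0.0, -0.001]
contact_force: [0.9, 0.7, -1.0]
opening: 0.0245
grasp_force: 39.8
```

```bash
python3 - <<'E'
from bench import manip
import cv2
from h import *
s=manip.get_state();print(s["eef_pos"])
p=manip.snapshot("top");q=manip.snapshot("side")
np.savez("t1.npz",**{k:p[k] for k in("frame","z_map","mtx","R","t")})
a=p["frame"][150:270,370:530,::-1];b=q["frame"][100:300,380:580,::-1]
cv2.imwrite("pics/a1.png",np.hstack([cv2.resize(a,(400,300)),cv2.resize(b,(300,300))]))
print(fit(p,"lid_large",s["eef_pos"],s["eef_pos"][2]-.0257))
E
```

```text
[ 0.39582593 -0.36098088  0.17342656]
(array([ 0.38316599, -0.36629948]), np.float64(445.32948931512493), np.int64(1143), np.float64(0.16854703928554726))
```

View pics/a1.png

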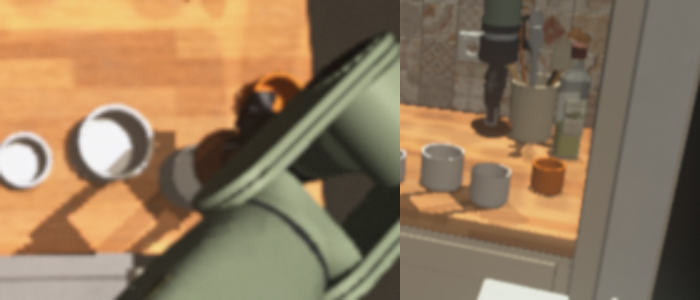

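The lid is level in the gripper above the large jar (side crop about (490,125)); the top view is partly hidden by the arm. I'll hold still briefly to check that the pose has settled.

>>> servo_tool(rows=[[[0,0,0.2,0,0,0,1],[0,0,0.2,0,0,0,1],[0,0,0.2,0,0,0,1]]])

```text
time_s: 7.45
eef_pos: [0.3964, -0.3621, 0.1346]
eef_rot: [0.706, 0.708, -0.0, 0.0]
contact_force: [0.4, 0.2, -0.3]
opening: 0.0243
grasp_force: 39.8
```

>>> servo_tool(rows=[[[0,0,0,0,0,0,1]]])

```text
time_s: 7.58
eef_pos: [0.3967, -0.3632, 0.1356]
eef_rot: [0.706, 0.708, -0.0, 0.002]
contact_force: [-0.4, -0.4, 0.4]
opening: 0.0243
grasp_force: 39.8
```

>>> servo_tool(rows=[[[0,0,0,0,0,0,1]]])

```text
time_s: 7.7
eef_pos: [0.3964, -0.3631, 0.1352]
eef_rot: [0.707, 0.708, -0.0, 0.001]
contact_force: [0.3, -0.5, -0.9]
opening: 0.024
grasp_force: 39.8
```

>>> servo_tool(rows=[[[-0.012,-0.005,0.1,0,0,0,1],[-0.012,-0.005,0.18,0,0,0,1],[-0.012,-0.005,0.2,0,0,0,1],[-0.012,-0.005,0.22,0,0,0,1],[-0.012,-0.005,0.235,0,0,0,1],[-0.012,-0.005,0.235,0,0,0,1]]])

```text
time_s: 8.45
eef_pos: [0.3953, -0.3661, 0.0877]
eef_rot: [0.707, 0.707, -0.0, 0.001]
contact_force: [-0.7, -2.8, 1.0]
opening: 0.0244
grasp_force: 39.9
```

>>> servo_tool(rows=[[[0,0,0.01,0,0,0,1],[0,0,0.02,0,0,0,1],[0,0,0.03,0,0,0,1],[0,0,0.03,0,0,0,1],[0,0,0.03,0,0,0,1]]])

```text
time_s: 9.07
eef_pos: [0.3951, -0.366, 0.0818]
eef_rot: [0.707, 0.708, -0.001, 0.001]
contact_force: [-2.1, -3.5, 5.4]
opening: 0.0241
grasp_force: 40.4
```

>>> servo_tool(rows=[[[0,0,0,0,0,0,-0.2],[0,0,0,0,0,0,-0.2],[0,0,0,0,0,0,-0.2],[0,0,0,0,0,0,-0.2],[0,0,-0.2,0,0,0,-0.2],[0,0,-0.4,0,0,0,-0.2],[0.3,0.1,-0.45,0,0,0,-0.2],[0.6,0.2,-0.45,0,0,0,-0.2],[0.9,0.3,-0.45,0,0,0,-0.2],[1,0.36,-0.45,0,0,0,-0.2]]])

```text
time_s: 10.32
eef_pos: [0.4667, -0.1615, 0.1708]
eef_rot: [0.706, 0.709, 0.0, -0.0]
contact_force: [0.6, -1.7, -0.2]
opening: 0.0515
grasp_force: 0.0
```

>>> servo_tool(rows=[[[0.3,0,0,0,0,0,-1],[0.6,0,0,0,0,0,-1],[0.9,0,0,0,0,0,-1],[1,0,0,0,0,0,-1]]])

```text
time_s: 10.82
eef_pos: [0.4656, 0.0383, 0.1708]
eef_rot: [0.705, 0.709, 0.0, -0.0]
contact_force: [1.3, -0.6, -0.5]
opening: 0.0856
grasp_force: 0.0
```

```bash
python3 - <<'E'
from bench import manip
import cv2
from h import *
s=manip.get_state();print(s["eef_pos"])
p=manip.snapshot("top");q=manip.snapshot("side")
a=p["frame"][150:270,310:530,::-1];b=q["frame"][140:260,300:520,::-1]
cv2.imwrite("pics/a2.png",np.vstack([cv2.resize(a,(550,300)),cv2.resize(b,(550,300))]))
for n,g,z in(("lid_large",(.3953,-.3651),.056),("jar_largest",(.436,-.255),0)):print(n,fit(p,n,g,z))
E
```

```text
[0.46555253 0.03834969 0.17078532]
lid_large (array([ 0.39666403, -0.36332652]), np.float64(12.97823124739272), np.int64(556), np.float64(0.07671076668074561))
jar_largest (array([ 0.4360972 , -0.25498747]), np.float64(14.500000973379041), np.int64(688), np.float64(0.07659953570516675))
```

View pics/a2.png

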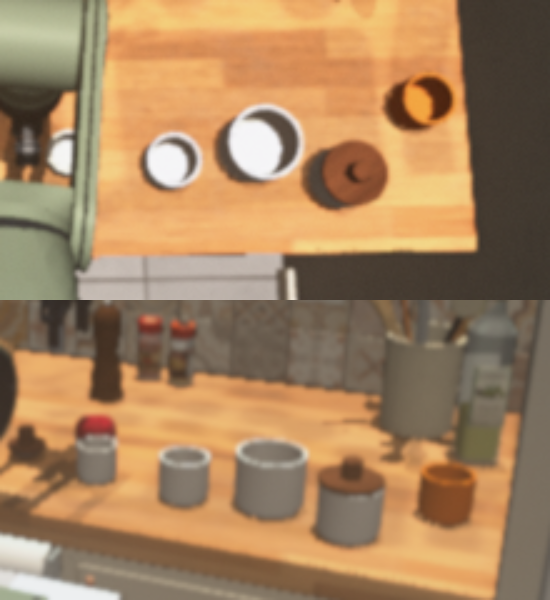

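Large lid is seated: its rim lies flat on the jar in both views, at (355,172) top and (350,480) side. Next is the largest lid.

>>> servo_tool(rows=[[[0.3,-0.12,0,0,0,0,-1],[0.6,-0.24,0,0,0,0,-1],[0.826,-0.345,0.1,0,0,0,-1],[0.826,-0.345,0.4,0,0,0,-1],[0.826,-0.345,0.4,0,0,0,-1],[0.826,-0.345,0.4,0,0,0,-1]]])

```text
time_s: 11.68
eef_pos: [0.3986, 0.1998, 0.092]
eef_rot: [0.707, 0.707, 0.001, 0.0]
contact_force: [0.6, 0.2, 0.5]
opening: 0.0853
grasp_force: 0.0
```

>>> servo_tool(rows=[[[0.014,-0.012,0.2,0,0,0,-1],[0.014,-0.012,0.33,0,0,0,-1],[0.014,-0.012,0.33,0,0,0,-1],[0.014,-0.012,0.33,0,0,0,1],[0.014,-0.012,0.33,0,0,0,1],[0.014,-0.012,0.33,0,0,0,1],[0.014,-0.012,0.33,0,0,0,1],[0.014,-0.012,0.33,0,0,0,1],[0.014,-0.012,0.33,0,0,0,1],[0.014,-0.012,0.33,0,0,0,1]]])

```text
time_s: 12.92
eef_pos: [0.3955, 0.2033, 0.026]
eef_rot: [0.707, 0.708, 0.001, 0.0]
contact_force: [-1.0, -1.1, 6.1]
opening: 0.024
grasp_force: 39.2
```

>>> servo_tool(rows=[[[0,0,-0.3,0,0,0,1],[0,0,-0.6,0,0,0,1],[0,0,-0.75,0,0,0,1],[-0.3,0.1,-0.75,0,0,0,1],[-0.6,0.15,-0.75,0,0,0,1],[-0.9,0.2,-0.75,0,0,0,1],[-1,0.2,-0.75,0,0,0,1]]])

```text
time_s: 13.8
eef_pos: [0.4354, 0.0002, 0.1752]
eef_rot: [0.708, 0.706, -0.0, 0.001]
contact_force: [-0.6, 2.0, -0.8]
opening: 0.0244
grasp_force: 39.9
```

>>> servo_tool(rows=[[[-0.3,0,0,0,0,0,1],[-0.6,0,0,0,0,0,1],[-0.9,0,0,0,0,0,1],[-1,0,0,0,0,0,1]]])

```text
time_s: 14.3
eef_pos: [0.435, -0.1999, 0.1751]
eef_rot: [0.708, 0.706, -0.0, 0.0]
contact_force: [0.4, 0.2, -1.5]
opening: 0.024
grasp_force: 39.9
```

>>> servo_tool(rows=[[[-0.2,0,0,0,0,0,1],[-0.294,0,0,0,0,0,1],[-0.294,0,0.15,0,0,0,1],[-0.294,0,0.15,0,0,0,1],[-0.294,0,0.15,0,0,0,1]]])

```text
time_s: 14.92
eef_pos: [0.4356, -0.2549, 0.1453]
eef_rot: [0.706, 0.708, 0.0, -0.0]
contact_force: [-0.3, 0.4, -0.2]
opening: 0.0246
grasp_force: 39.9
```

>>> servo_tool(rows=[[[-0.003,-0.004,0.12,0,0,0,1],[-0.003,-0.004,0.18,0,0,0,1],[-0.003,-0.004,0.2,0,0,0,1],[-0.003,-0.004,0.22,0,0,0,1],[-0.003,-0.004,0.244,0,0,0,1],[-0.003,-0.004,0.244,0,0,0,1]]])

```text
time_s: 15.68
eef_pos: [0.4344, -0.2562, 0.0959]
eef_rot: [0.707, 0.708, -0.0, -0.0]
contact_force: [0.6, 0.1, -0.2]
opening: 0.0243
grasp_force: 39.9
```

>>> servo_tool(rows=[[[0,0,0.01,0,0,0,1],[0,0,0.02,0,0,0,1],[0,0,0.03,0,0,0,1],[0,0,0.03,0,0,0,1],[0,0,0.03,0,0,0,1]]])

```text
time_s: 16.3
eef_pos: [0.4345, -0.2563, 0.0901]
eef_rot: [0.707, 0.708, -0.0, 0.0]
contact_force: [0.4, -0.0, 0.2]
opening: 0.0243
grasp_force: 40.0
```

>>> servo_tool(rows=[[[0,0,0,0,0,0,-0.2],[0,0,0,0,0,0,-0.2],[0,0,0,0,0,0,-0.2],[0,0,0,0,0,0,-0.2],[0,0,-0.2,0,0,0,-0.2],[0,0,-0.4,0,0,0,-0.2],[0.3,0.1,-0.4,0,0,0,-0.2],[0.6,0.16,-0.4,0,0,0,-0.2],[0.9,0.16,-0.4,0,0,0,-0.2],[1,0.16,-0.4,0,0,0,-0.2]]])

```text
time_s: 17.55
eef_pos: [0.4657, -0.0531, 0.17]
eef_rot: [0.705, 0.709, 0.0, -0.0]
contact_force: [-0.4, -0.2, 0.3]
opening: 0.0513
grasp_force: 0.0
```

>>> servo_tool(rows=[[[0.3,0,0,0,0,0,-1],[0.6,0,0,0,0,0,-1],[0.9,0,0,0,0,0,-1],[1,0,0,0,0,0,-1]]])

```text
time_s: 18.05
eef_pos: [0.4655, 0.1469, 0.1702]
eef_rot: [0.705, 0.709, 0.0, -0.0]
contact_force: [0.6, -0.4, 0.3]
opening: 0.0855
grasp_force: 0.0
```

>>> servo_tool(rows=[[[0.3,0,0,0,0,0,-1],[0.6,0,0,0,0,0,-1],[0.72,0,0.2,0,0,0,-1],[0.72,0,0.4,0,0,0,-1],[0.72,0,0.4,0,0,0,-1],[0.72,0,0.4,0,0,0,-1]]])

```text
time_s: 18.8
eef_pos: [0.4668, 0.2879, 0.0913]
eef_rot: [0.707, 0.707, 0.001, 0.0]
contact_force: [0.5, 0.3, 0.5]
opening: 0.0854
grasp_force: 0.0
```

```bash
python3 - <<'E'
from bench import manip
from h import *
s=manip.get_state();print(s["eef_pos"])
p=manip.snapshot("top")
for n,g,z in(("lid_large",(.3953,-.3651),.056),("lid_largest",(.436,-.255),.064),("jar_medium",(.4172,-.144),0),("jar_small",(.43,-.0145),0),("lid_small",(.4646,.1111),0)):print(n,fit(p,n,g,z))
E
```

```text
[0.46678764 0.28790505 0.09128443]
lid_large (array([ 0.39656902, -0.36348422]), np.float64(12.98233622435643), np.int64(554), np.float64(0.07691194028193826))
lid_largest (array([ 0.43645991, -0.2543308 ]), np.float64(15.324823918992394), np.int64(728), np.float64(0.0848347813810415))
jar_medium (array([ 0.41706278, -0.14402037]), np.float64(10.034534728402793), np.int64(371), np.float64(0.060592681832532636))
jar_small (array([ 0.42979647, -0.01448391]), np.float64(8.502495409558716), np.int64(247), np.float64(0.05247306515469963))
lid_small (array([0.464599 , 0.1110727]), np.float64(8.640878847731484), np.int64(249), np.float64(0.021036312753500708))
```

>>> servo_tool(rows=[[[-0.004,-0.008,0.2,0,0,0,-1],[-0.004,-0.008,0.326,0,0,0,-1],[-0.004,-0.008,0.326,0,0,0,-1],[-0.004,-0.008,0.326,0,0,0,1],[-0.004,-0.008,0.326,0,0,0,1],[-0.004,-0.008,0.326,0,0,0,1],[-0.004,-0.008,0.326,0,0,0,1],[-0.004,-0.008,0.326,0,0,0,1],[-0.004,-0.008,0.326,0,0,0,1],[-0.004,-0.008,0.326,0,0,0,1]]])

```text
time_s: 20.1
eef_pos: [0.4651, 0.2873, 0.0261]
eef_rot: [0.707, 0.708, 0.001, 0.0]
contact_force: [-0.8, 0.2, 5.8]
opening: 0.0245
grasp_force: 39.2
```

>>> servo_tool(rows=[[[0,0,-0.3,0,0,0,1],[0,0,-0.6,0,0,0,1],[0,0,-0.75,0,0,0,1],[-0.3,-0.1,-0.75,0,0,0,1],[-0.6,-0.2,-0.75,0,0,0,1],[-0.9,-0.25,-0.75,0,0,0,1],[-1,-0.25,-0.75,0,0,0,1]]])

```text
time_s: 20.98
eef_pos: [0.413, 0.0845, 0.1744]
eef_rot: [0.708, 0.706, -0.001, -0.0]
contact_force: [0.5, 1.1, 0.3]
opening: 0.0244
grasp_force: 39.7
```

>>> servo_tool(rows=[[[-0.3,0,0,0,0,0,1],[-0.6,0,0,0,0,0,1],[-0.9,0,0,0,0,0,1],[-1,0,0,0,0,0,1]]])

```text
time_s: 21.48
eef_pos: [0.4144, -0.1161, 0.175]
eef_rot: [0.708, 0.706, -0.0, 0.0]
contact_force: [0.6, 0.7, -0.1]
opening: 0.0242
grasp_force: 39.7
```

>>> servo_tool(rows=[[[-0.162,0,0,0,0,0,1],[-0.162,0,0.2,0,0,0,1],[-0.162,0,0.2,0,0,0,1],[-0.162,0,0.2,0,0,0,1]]])

```text
time_s: 21.98
eef_pos: [0.4149, -0.1453, 0.1353]
eef_rot: [0.707, 0.708, 0.0, -0.0]
contact_force: [-0.3, -0.3, -0.1]
opening: 0.0244
grasp_force: 39.7
```

>>> servo_tool(rows=[[[0,0.003,0.12,0,0,0,1],[0,0.003,0.2,0,0,0,1],[0,0.003,0.23,0,0,0,1],[0,0.003,0.25,0,0,0,1],[0,0.003,0.274,0,0,0,1],[0,0.003,0.274,0,0,0,1]]])

```text
time_s: 22.72
eef_pos: [0.4154, -0.1455, 0.0802]
eef_rot: [0.707, 0.708, 0.0, 0.0]
contact_force: [-0.5, -0.1, -0.3]
opening: 0.0244
grasp_force: 39.7
```

>>> servo_tool(rows=[[[0,0,0.01,0,0,0,1],[0,0,0.02,0,0,0,1],[0,0,0.031,0,0,0,1],[0,0,0.031,0,0,0,1],[0,0,0.031,0,0,0,1]]])

```text
time_s: 23.35
eef_pos: [0.4155, -0.1455, 0.074]
eef_rot: [0.707, 0.708, -0.0, 0.0]
contact_force: [-0.6, 0.9, 2.8]
opening: 0.0244
grasp_force: 40.0
```

>>> servo_tool(rows=[[[0,0,0,0,0,0,-0.2],[0,0,0,0,0,0,-0.2],[0,0,0,0,0,0,-0.2],[0,0,0,0,0,0,-0.2],[0,0,-0.2,0,0,0,-0.2],[0,0,-0.45,0,0,0,-0.2],[0.3,0.1,-0.45,0,0,0,-0.2],[0.6,0.24,-0.45,0,0,0,-0.2],[0.9,0.24,-0.45,0,0,0,-0.2],[1,0.24,-0.45,0,0,0,-0.2]]])

```text
time_s: 24.6
eef_pos: [0.4628, 0.0577, 0.1638]
eef_rot: [0.705, 0.709, 0.0, -0.0]
contact_force: [0.5, -0.4, -0.4]
opening: 0.0513
grasp_force: 0.0
```

>>> servo_tool(rows=[[[0.275,0,0,0,0,0,-1],[0.275,0,0.25,0,0,0,-1],[0.275,0,0.35,0,0,0,-1],[0.275,0,0.35,0,0,0,-1]]])

```text
time_s: 25.1
eef_pos: [0.461, 0.1097, 0.092]
eef_rot: [0.706, 0.708, -0.002, -0.002]
contact_force: [-0.9, 0.9, 0.5]
opening: 0.0855
grasp_force: 0.0
```

>>> servo_tool(rows=[[[0,0.006,0.2,0,0,0,-1],[0,0.006,0.33,0,0,0,-1],[0,0.006,0.33,0,0,0,-1],[0,0.006,0.33,0,0,0,1],[0,0.006,0.33,0,0,0,1],[0,0.006,0.33,0,0,0,1],[0,0.006,0.33,0,0,0,1],[0,0.006,0.33,0,0,0,1],[0,0.006,0.33,0,0,0,1],[0,0.006,0.33,0,0,0,1]]])

```text
time_s: 26.35
eef_pos: [0.4651, 0.1097, 0.0289]
eef_rot: [0.707, 0.708, 0.001, 0.001]
contact_force: [-2.3, -0.7, 6.0]
opening: 0.0245
grasp_force: 39.0
```

>>> servo_tool(rows=[[[0,0,-0.3,0,0,0,1],[0,0,-0.6,0,0,0,1],[0,0,-0.6,0,0,0,1],[-0.3,-0.1,-0.6,0,0,0,1],[-0.6,-0.185,-0.6,0,0,0,1],[-0.628,-0.185,-0.5,0,0,0,1],[-0.628,-0.185,-0.4,0,0,0,1],[-0.628,-0.185,-0.4,0,0,0,1],[-0.628,-0.185,-0.4,0,0,0,1]]])

```text
time_s: 27.48
eef_pos: [0.4273, -0.0159, 0.1077]
eef_rot: [0.707, 0.708, -0.0, -0.0]
contact_force: [0.5, -0.2, -0.2]
opening: 0.0243
grasp_force: 39.6
```

>>> servo_tool(rows=[[[0,0.003,0.07,0,0,0,1],[0,0.003,0.1,0,0,0,1],[0,0.003,0.13,0,0,0,1],[0,0.003,0.15,0,0,0,1],[0,0.003,0.166,0,0,0,1],[0,0.003,0.166,0,0,0,1]]])

```text
time_s: 28.22
eef_pos: [0.428, -0.016, 0.0745]
eef_rot: [0.707, 0.708, -0.0, -0.0]
contact_force: [-0.5, -0.1, 0.0]
opening: 0.0244
grasp_force: 39.6
```

>>> servo_tool(rows=[[[0,0,0.01,0,0,0,1],[0,0,0.02,0,0,0,1],[0,0,0.031,0,0,0,1],[0,0,0.031,0,0,0,1],[0,0,0.031,0,0,0,1]]])

```text
time_s: 28.85
eef_pos: [0.4289, -0.0162, 0.0692]
eef_rot: [0.707, 0.708, 0.001, 0.001]
contact_force: [-0.0, 0.3, 5.0]
opening: 0.0243
grasp_force: 39.9
```

>>> servo_tool(rows=[[[0,0,0,0,0,0,-0.2],[0,0,0,0,0,0,-0.2],[0,0,0,0,0,0,-0.2],[0,0,0,0,0,0,-0.2],[0,0,-0.2,0,0,0,-0.2],[0,0,-0.5,0,0,0,-0.2],[0.3,0,-0.5,0,0,0,-0.2],[0.6,0,-0.5,0,0,0,-0.2],[0.9,0,-0.5,0,0,0,-0.2],[1,0,-0.5,0,0,0,-0.2]]])

```text
time_s: 30.1
eef_pos: [0.4272, 0.1868, 0.1685]
eef_rot: [0.705, 0.709, 0.0, -0.0]
contact_force: [-0.3, 0.2, 0.7]
opening: 0.051
grasp_force: 0.0
```

>>> servo_tool(rows=[[[0.3,0,0,0,0,0,-0.2],[0.6,0,0,0,0,0,-0.2],[0.9,0,0,0,0,0,-0.2],[1,0,0,0,0,0,-0.2],[1,0,0,0,0,0,-0.2]]])

```text
time_s: 30.72
eef_pos: [0.4271, 0.3845, 0.168]
eef_rot: [0.706, 0.708, -0.001, 0.0]
contact_force: [0.1, -0.4, -0.9]
opening: 0.0514
grasp_force: 0.0
```

```bash
python3 - <<'E'
from bench import manip
import cv2
from h import *
p=manip.snapshot("top");q=manip.snapshot("side")
a=p["frame"][150:270,310:530,::-1];b=q["frame"][140:260,300:520,::-1]
cv2.imwrite("pics/a3.png",np.vstack([cv2.resize(a,(550,300)),cv2.resize(b,(550,300))]))
for n,g,z in(("lid_large",(.3953,-.3651),.056),("lid_largest",(.436,-.255),.064),("lid_medium",(.4172,-.144),.048),("lid_small",(.43,-.0145),.04)):print(n,fit(p,n,g,z))
E
```

```text
lid_large (array([ 0.39660444, -0.36330791]), np.float64(12.583470231943185), np.int64(557), np.float64(0.07659550370102464))
lid_largest (array([ 0.4363391 , -0.25424065]), np.float64(15.107335517085529), np.int64(731), np.float64(0.08495464185557))
lid_medium (array([ 0.41728734, -0.14313593]), np.float64(11.292539082720255), np.int64(399), np.float64(0.06886530668805557))
lid_small (array([ 0.42947492, -0.01456838]), np.float64(9.28273653927118), np.int64(268), np.float64(0.061341240246123974))
```

View pics/a3.png

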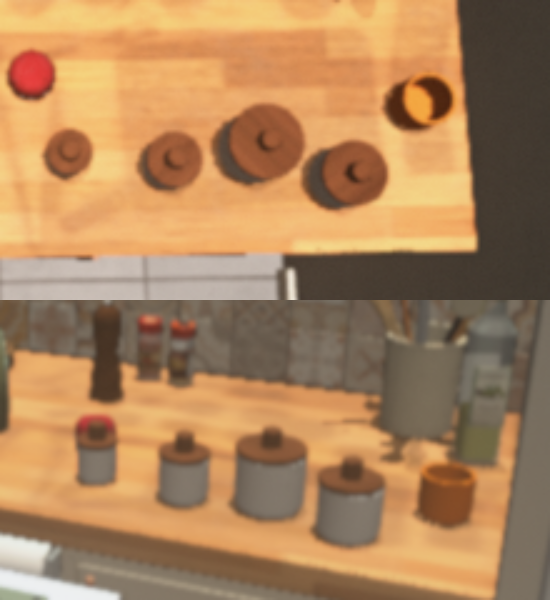

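All four lids sit flat on their jars: in the side view at (97,437), (185,453), (271,447) and (350,478). Their rim heights agree with the seated values to within about 1.5 mm. The timer and the orange jar look untouched.

```bash
python3 -c "
from bench import manip
print(manip.close_job())"
```

```text
the job is handed in; nothing more can be done
None
```

All four lids are seated flat on their matching jars, and the job was handed in at about 31 s of the 115 s allowed; the final pictures cover the jars and timer, but I did not re-check the small cup.

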